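# Click the wing key onto the seal-carving vise and clamp the seal blank

## Robot

A 7-joint arm with a two-finger parallel gripper is mounted at the origin on the work surface. World frame = base frame: x ahead of the robot, y to its left, z up, the work surface at z = 0. Lengths are in m, angles in rad, forces in N, time in s.
With the tool pointing down it reaches from about 0.35 to 0.9 m from the base axis. Payload 7.2 kg.
Tool frame: the origin (TCP) lies at the very end of the fingers, on their centre line; the grasp point (between the pads) lies 19 mm behind it; z points along the fingers, y is the line along which they close (so a half turn about z gives the same grasp; the last joint's range is limited). The gripper opens to 85 mm and grips with 20 to 120 N. Pads are 22 mm wide; open, the fingers measure 114 mm over their backs; the gripper's body (76 mm by 85 mm) begins 54 mm behind the grasp point. The pads swing forward as they close: fully open they stand 13 mm farther back than shut.
Start: joints at [1.26, 0.411, -0.013, 1.596, 0.006, 1.134, -0.082], TCP at [0.15, -0.607, 0.231] pointing down, gripper open.
Joint ranges: [-2.95, 2.95], [-0.29, 1.99], [-1.47, 1.44], [0.14, 2.54], [-1.03, 4.17], [0.13, 1.85], [-2.86, 2.86]. Speed limits (rad/s): [2.39, 2.39, 3.01, 3.01, 3.14, 3.14, 3.14].

## Interface

Orientations are given as a rotation vector (axis times angle).
In Python, from cell import * gives the robot as it stands. The module is installed in compiled form; this text tells all that it offers.
- The arm moves only by the tool move_arm, never from a script. Its argument "plan" is one flat list of numbers, 4 for each row, row after row: the shift along the tool's x, y, z as a fraction of full scale, then the turn about the tool's z as a fraction of full scale. In form: [tx, ty, tz, twist, tx, ty, tz, twist, ...]. A call has 1 to 12 rows; each row shifts and turns the commanded pose from where the row before left it, along the tool's axes as they then stand; what a row does not reach is not made up. Full scale, the value 1, is 200 mm for a shift and 180 degrees for a turn. A row lasts 1/8 s, in which the tool goes at most 62.5 mm and 10.7 degrees, less where a joint would pass 70% of its speed; a pose out of reach is approached as far as the arm can. A call with a number of a shift or a turn outside -1 to 1 is refused whole. A call with a gripper value outside its range is refused whole. "gripper" is the opening in per cent of the stroke, from 0 (shut) to 100 (fully open), set as the call begins (left out, the last holds). The fingers move at their own pace and stop on an object; "force" is the grip in N (left out, the last holds). Time passes only in rows, so rows that do not move let the fingers close. It gives the time, the measured TCP pose, the force, the opening and the grip force at its end, in the units of the state.
- get_obs(): the state, without advancing time (a new reading comes with each control period).
- get_image(name): name is "side" or "top" or "wrist"; returns (picture, depth): 384x512x3 uint8, red, green, blue; 384x512 float32, m along the optical axis (not along the pixel's ray), 0 where there is no reading.
- calibration(name): a dict with "camera_matrix" (3x3 intrinsics, pixels), "cam_to_world" (4x4, takes a point from camera to world coordinates). Camera axes: x right, y down, z forward; pixel columns grow to the right and rows downward; lengths in m; the calibration is good to about 2 mm. A picture is of the moment at which its call begins: read the wrist's pose just before it. calibration takes no time and is no camera call; for the wrist camera it gives the pose at the moment of the call.
- sign_off(): hands the job in; it is judged then, once.
The state is a dict: "time": time; "joints": joint angles; "joint_vel": joint speeds; "effort": joint torques, N m; "position": TCP position; "eef_rot": TCP orientation; "wrist_force": force on the tool from outside, world axes, zero at the start; "torque": the same for the moment, N m; "gripper_width": finger opening in m; "grip_force": force on a finger pad.
Only numpy, scipy, OpenCV 4.12 (cv2) and the standard library are available. Lean on these libraries where they do the work, as an engineer would, in place of code of your own. Each camera call takes 0.05 s, during which the arm holds its last target. There are 200 camera calls.

## Task

Pick up the wing key (red wing handle, brass square socket), set it upright on the square drive of the seal-carving vise and push it gently down until the spring ball clicks and the key is fully home on the washer; pressing with more than about 35 N would damage the drive. Then turn the key about 75 degrees clockwise (seen from above), short of its stop, so that the jaw clamps the pale stone seal blank standing in the vise, and let go, leaving the key on the drive. Leave everything else where it is.

Things in the scene. Friction and masses are not known exactly. Their poses are not given: they have to be found in the camera images.
- key_center (a point): Centre, 39 mm above the underside, of the loose wing key, which starts upright on the table; 78 mm tall, about 0.16 kg. Brass socket 26 mm square outside up to 32 mm, dark collar disc 42 mm across from 32 to 36 mm, red flat wing 38 mm (its x) x 14 mm (its y) from 36 to 78 mm. Pinch the 14 mm with the fingertips just above the collar, which can bear on them in the push
- drive_top (a point): Nominal centre of the top of the vise's upright 15 mm square steel drive; sides along this frame's x and y, z up; top 3 mm only 11.5 mm square. Drive and round dark washer (42 mm across, 24 mm below the top) ride on a height-adjusting sleeve and really sit up to 6 mm higher or lower than this point: feel for it. Home, the key's foot is on the washer, key_center 9 to 21 mm above this
- ball (a joint): Brass spring ball, 16.5 mm above the washer, 2.5 mm proud of the drive's -x side. 0 m = out (before the key is on, and again once clicked into the undercut); about 0.0009 to 0.0024 = pushed in by the socket wall. Getting the socket past it takes about 8 to 15 N with 17 to 14 mm to go, then little until it snaps out in the last 2 mm. The key's weight is not enough
- spindle (a joint): Turn of the drive, rad: 0 (open) to a hard stop at 1.6; grows clockwise from above; starts at 0 to 0.2. Takes about 0.1 to 0.2 N m and stays where left. Each rad moves the sliding jaw 6.7 mm to the seal blank; its sprung brass pad grips from about 0.6 rad on, and it is clamped tight beyond 0.9; the key has about 0.1 rad of play on the drive either way
- vise: Fixed grey seal-carving vise, base 90 mm (x) x 176 mm (y) x 16 mm; origin under its centre. The drive is 56 mm from the centre towards -y, on a grey housing 56 x 56 mm, 42 mm tall; the fixed dark jaw (46 mm tall) is at the +y end, the seal blank stands before it at about y = +46 mm, and the sliding jaw with brass pad is between
- key: The wing key again; origin under its centre, z up. Its socket opens below: 16.6 mm square, sides along the key's x and y, 26 mm deep, with a 3 mm 45-degree lead-in at the mouth and widened all round (an undercut for the ball) from 13.5 mm above the underside up. It fits the drive in any of four quarter-turns
- seal: The seal blank; origin under its centre
- seal_center (a point): Centre of the pale stone seal blank, 24 x 24 x 45 mm, loose, standing upright on the vise's bed between the jaws with 1 to 3 mm of play each side
- finished_seal: finished red-brown carved stone seal, 22 x 22 mm, 63 mm tall with a round knob on top; loose, stands upright; bystander; origin under its centre
- paste_jar: flat round blue ceramic seal-paste jar, 64 mm across, 31 mm tall; loose bystander; origin under its centre
- paperweight: steel bar paperweight 30 x 220 x 12 mm with a small knob, lying on a white sheet; loose bystander; origin under its centre
- inkstone: dark inkstone 90 x 140 mm, 24 mm tall with a shallow well; loose bystander; origin under its centre
- water_cup: white ceramic cup, 66 mm across, 60 mm tall; loose bystander; origin under its centre
- ink_bottle: black ink bottle with a green cap, 54 mm across, 100 mm tall; loose bystander; origin under its centre
Not all that is in view belongs to the job. Leave any purple look-alike of the key alone.

How it is judged:
By the outcome, as a careful person would: the job done as asked, in the order asked, and still so for the second after the job is handed in, with the robot touching nothing.
It also fails if it takes over 51 s, if anything falls off the work surface, if the arm or the gripper's body presses on something with over 40 N, if the wrist force passes 120 N, or if a joint passes its speed limit or range.

## Working session

There is one attempt and no reset: what is moved stays moved. The work goes in short steps, Python scripts to look and compute and a tool call to move; the robot and the scene stay as the last step left them, time stands still between calls to the robot, and variables do not carry over. Pictures are saved under pics/ and viewed, at most 10 in all, crops included, and the job is handed in when it is done.

Besides the shell and the picture viewer there is one more tool, called after "Call:" by a JSON object that holds its "name" and its "arguments", one argument or row to a line. move_arm: Moves the arm, as the interface text tells. Its arguments: {"type":"object","properties":{"plan":{"type":"array"},"gripper":{"type":"number"},"force":{"type":"number"}},"required":["plan"]}

```bash
mkdir -p pics; cat > h.py <<'E'
from cell import *
import numpy as np, cv2
from scipy.spatial.transform import Rotation as R
def cloud(name):
    im,d=get_image(name); c=calibration(name); K=c["camera_matrix"];T=c["cam_to_world"]
    v,u=np.mgrid[0:384,0:512]
    p=np.stack([(u-K[0,2])/K[0,0]*d,(v-K[1,2])/K[1,1]*d,d],-1)@T[:3,:3].T+T[:3,3]
    p[d==0]=np.nan
    return im,p
E
python3 - <<'E'
from h import *
o=get_obs();print({k:np.round(v,3) for k,v in o.items()})
ims=[]
for n in("top","side"):
    im,p=cloud(n);np.savez(n+".npz",im=im,p=p);ims.append(im)
    print(n,np.round(calibration(n)["cam_to_world"],2).tolist())
cv2.imwrite("pics/a.png",cv2.resize(cv2.cvtColor(ims[0],4),(800,600)))
cv2.imwrite("pics/b.png",cv2.resize(cv2.cvtColor(ims[1],4),(800,600)))
E
```

```text
{'time': np.float64(0.0), 'joints': array([ 1.26 ,  0.412, -0.013,  1.597,  0.006,  1.134, -0.082]), 'joint_vel': array([-0.   , -0.   , -0.003, -0.001, -0.   , -0.001, -0.001]), 'effort': array([-0.0000e+00, -6.0064e+01,  6.8200e-01, -2.9941e+01,  1.4000e-02,
        1.1000e-02, -0.0000e+00]), 'position': array([ 0.15 , -0.606,  0.23 ]), 'eef_rot': array([-3.117, -0.38 ,  0.   ]), 'wrist_force': array([-0.079,  0.211,  0.235]), 'torque': array([ 0.01 , -0.006, -0.006]), 'grip_force': np.float64(0.0), 'gripper_width': np.float64(0.086)}
top [[-0.04, -0.98, 0.21, 0.31], [-1.0, 0.03, -0.01, 0.03], [0.01, -0.21, -0.98, 1.32], [0.0, 0.0, 0.0, 1.0]]
side [[-0.73, -0.47, 0.49, 0.2], [-0.68, 0.51, -0.52, 0.45], [-0.01, -0.72, -0.7, 0.66], [0.0, 0.0, 0.0, 1.0]]
```

View pics/a.png

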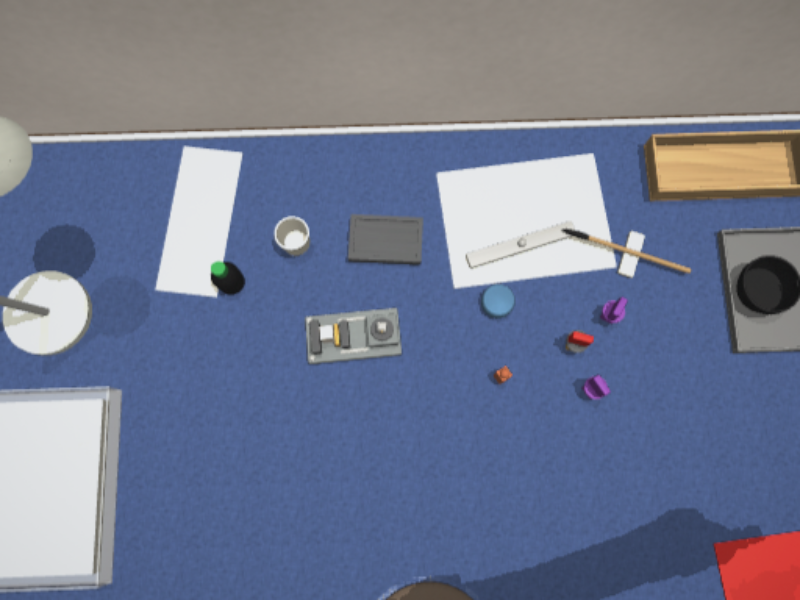

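View pics/b.png

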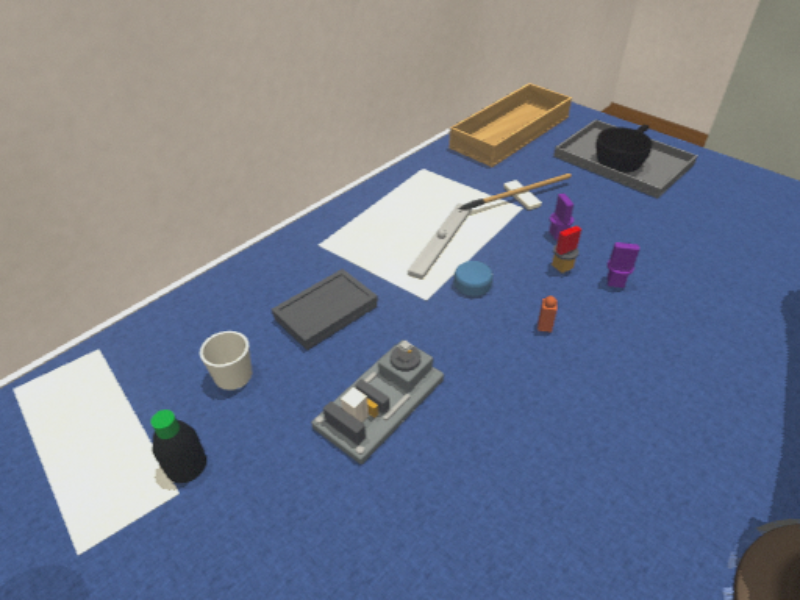

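Top view (800x600): the red wing key is at (580,340), brass and red in the side view at (567,250). The things that could be mistaken for it are the purple look-alikes at (614,310) and (597,388), and the red-brown finished seal at (503,374). The vise is at (353,336) with its drive at (381,327). I choose (580,340).

```bash
python3 - <<'E'
from h import *
def rect(q,name):
    r=cv2.minAreaRect((q[:,:2]*1000).astype(np.float32)); print(name,len(q),np.round(r[0],1),np.round(r[1],1),round(r[2],1),'z',np.round(np.percentile(q[:,2],[2,50,98]),4))
crops=[]
for n,(ku,kv),(vu,vv),(du,dv) in(("top",(580,340),(353,336),(381,327)),("side",(567,250),(380,400),(405,350))):
    f=np.load(n+".npz");im=f["im"];p=f["p"]
    s=.64
    def sub(u,v,r):
        u,v=int(u*s),int(v*s);return im[v-r:v+r,u-r:u+r].reshape(-1,3).astype(int),p[v-r:v+r,u-r:u+r].reshape(-1,3)
    c,q=sub(ku,kv,20); m=(c[:,0]>120)&(c[:,1]<60)&(c[:,2]<60)&(q[:,2]>.03)
    rect(q[m],n+" red"); m2=m&(q[:,2]>.072); 
    if m2.sum()>4: rect(q[m2],n+" redtop")
    c,q=sub(du,dv,24); 
    for lo,hi in((.035,.047),(.047,.06),(.06,.085)):
        m=(q[:,2]>lo)&(q[:,2]<hi)
        if m.sum()>4: rect(q[m],n+f" drive{lo}")
    c,q=sub(vu,vv,48); m=(q[:,2]>.011)&(q[:,2]<.1);rect(q[m],n+" vise")
    m=(q[:,2]>.011)&(q[:,2]<.02);rect(q[m],n+" base")
    for u,v in((ku,kv),(vu,vv)):
        u,v=int(u*s),int(v*s); crops.append(cv2.resize(im[v-32:v+32,u-40:u+40],(400,300),interpolation=2))
cv2.imwrite("pics/c.png",cv2.cvtColor(np.vstack([np.hstack(crops[:2]),np.hstack(crops[2:])]),4))
E
```

```text
top red 15 [ 524.2 -291.9] [32.6  6.5] 58.3 z [0.0674 0.0756 0.0824]
top redtop 11 [ 524.2 -291.9] [32.6  6.5] 58.3 z [0.0741 0.0779 0.0826]
top drive0.035 294 [561.4  87.5] [ 57.1 102.8] 3.0 z [0.0365 0.0428 0.0469]
top drive0.047 118 [558.8  88.6] [41.3 96.5] 7.0 z [0.0472 0.05   0.0556]
top drive0.06 31 [560.4  64.1] [11.5 17.1] 87.0 z [0.0645 0.0718 0.0766]
top vise 1816 [607.3  96.3] [184.5 229.2] 3.7 z [0.0121 0.0199 0.0645]
top base 911 [607.3  96.3] [184.5 229.2] 3.7 z [0.0116 0.0162 0.0198]
side red 88 [ 525.9 -291.4] [34.4 14.5] 73.4 z [0.0412 0.0747 0.0786]
side redtop 58 [ 525.9 -291.3] [34.3 14.5] 73.4 z [0.0726 0.0767 0.0787]
side drive0.035 344 [556.5  86.7] [56.7 96.1] 5.0 z [0.0356 0.0413 0.0468]
side drive0.047 155 [556.4  68.5] [41.  36.1] 46.6 z [0.047  0.0484 0.0587]
side drive0.06 65 [557.7  66.5] [17.3 14.1] 73.6 z [0.061  0.0698 0.0736]
side vise 3210 [618.  127.1] [217.4 176.3] 4.3 z [0.0125 0.0222 0.062 ]
side base 1508 [617.4 127.1] [216.3 176.3] 4.3 z [0.0119 0.0155 0.0196]
```

View pics/c.png

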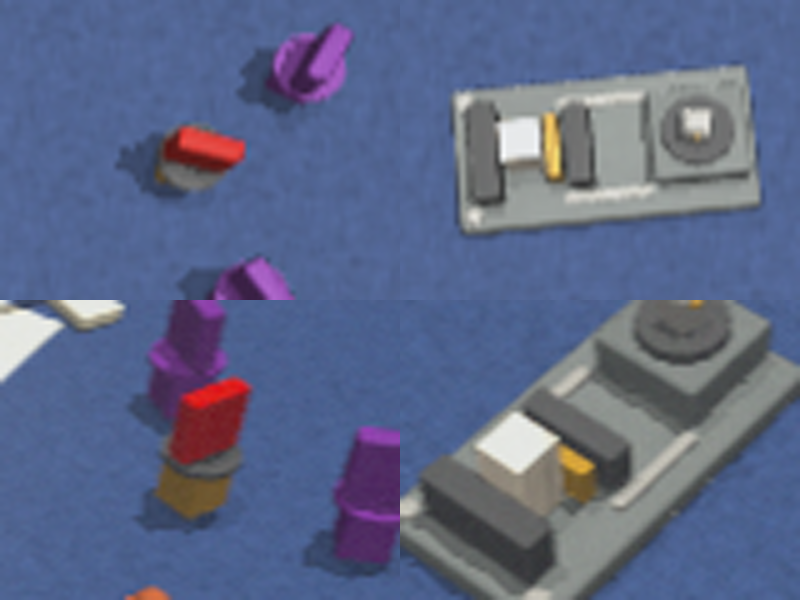

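The close crop confirms the choice: red wing, grey collar and brass socket. It stands at about (0.526, -0.291), with the wing along about 73°. The drive is near (0.558, 0.066) and the vise yaw is about 4°. Moving over the key now.

Call:
{"name": "move_arm", "arguments": {
  "plan": [0,0,0,-0.055,0,0,0,-0.055,0,0,0,-0.055,0,0,0,-0.055,0,0,0,-0.055,0,0,0,-0.055,0.25,0.165,0,0,0.25,0.165,0,0,0.25,0.165,0,0,0.25,0.165,0,0,0.25,0.165,0,0],
  "gripper": 60
}}

```text
time: 1.48
position: [0.3811, -0.4132, 0.2311]
eef_rot: [-2.52, -1.875, 0.0]
wrist_force: [0.5, -0.5, -0.3]
gripper_width: 0.0511
grip_force: 0.0
```

Call:
{"name": "move_arm", "arguments": {
  "plan": [0.25,0.165,0,0,0.25,0.165,0,0,0,0,0,0,0,0,0,0]
}}

```text
time: 1.98
position: [0.4716, -0.3379, 0.2308]
eef_rot: [-2.519, -1.876, 0.001]
wrist_force: [-1.2, -0.8, 0.1]
gripper_width: 0.0513
grip_force: 0.0
```

```bash
cat >> h.py <<'E'
def pose():
    o=get_obs();M=R.from_rotvec(o["eef_rot"]).as_matrix();return o,M,np.degrees(np.arctan2(M[1,0],M[0,0]))
def rect(q,name):
    r=cv2.minAreaRect((q[:,:2]*1000).astype(np.float32)); print(name,len(q),np.round(r[0],1),np.round(r[1],1),round(r[2],1),'z',np.round(np.percentile(q[:,2],[2,50,98]),4))
E
python3 - <<'E'
from h import *
o,M,a=pose();print(o["time"],o["position"],a,M[:,2],o["joints"],o["gripper_width"])
im,p=cloud("wrist")
print(calibration("wrist")["cam_to_world"].round(3).tolist())
c=im.astype(int);m=(c[...,0]>110)&(c[...,1]<70)&(c[...,2]<70)&(p[...,2]>.03)
if m.sum()>5:
    rect(p[m],"red");m&=p[...,2]>.072;rect(p[m],"redtop")
cv2.imwrite("pics/d.png",cv2.cvtColor(im,4))
E
```

```text
1.975 [ 0.47160518 -0.33786419  0.23079109] 73.34339629723426 [-1.16879111e-03  6.18734295e-05 -9.99999315e-01] [ 0.83226355  0.36565882 -0.38437635  1.68843686  0.15022003  1.11764011
  0.11405306] 0.05130398397588519
[[0.958, -0.277, -0.076, 0.49], [-0.287, -0.925, -0.248, -0.275], [-0.001, 0.259, -0.966, 0.374], [0.0, 0.0, 0.0, 1.0]]
red 558 [ 490.3 -255.6] [186.1 103.5] 78.0 z [0.0493 0.0782 0.3231]
redtop 513 [ 483.6 -316.4] [129.   31.8] 27.7 z [0.0763 0.0783 0.3233]
```

View pics/d.png

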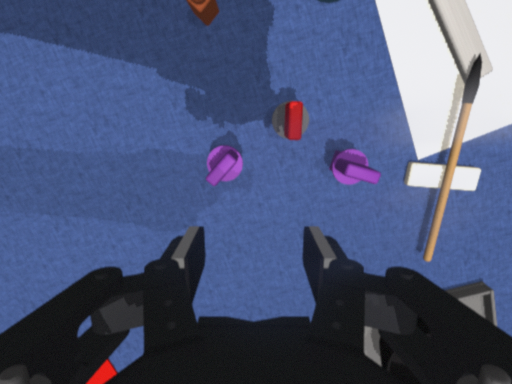

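The wrist view shows the red wing at (294,120), the purple look-alikes at (225,165) and (355,170), and the fingers at the bottom. I'll restrict the mask to the key.

```bash
cat >> h.py <<'E'
def findkey():
    o,M,a=pose();im,p=cloud("wrist");c=im.astype(int)
    m=(c[...,0]>110)&(c[...,1]<70)&(c[...,2]<70)&(p[...,2]>.074)&(p[...,2]<.082)&(np.hypot(p[...,0]-.526,p[...,1]+.291)<.05)
    rect(p[m],"redtop"); return o,M,a,im,p
E
python3 - <<'E'
from h import *
o,M,a,im,p=findkey()
k=np.array([.526,-.291,0]);d=p-k
m=(np.hypot(d[...,0],d[...,1])<.035)&(p[...,2]>.03)&(p[...,2]<.039)
rect(p[m],"collar")
E
```

```text
redtop 494 [ 527.8 -292.9] [35.7 13.3] 72.9 z [0.0762 0.0782 0.08  ]
collar 486 [ 527.7 -292.3] [41.6 39.2] 1.5 z [0.035  0.0365 0.0381]
```

Call:
{"name": "move_arm", "arguments": {
  "plan": [0.149,0.1,0,0,0.149,0.103,0,0,0,0,0.25,0,0,0,0.25,0,0,0,0.25,0,0,0,0.15,0,0,0,0.06,0,0,0,0,0,0,0,0,0]
}}

```text
time: 3.2
position: [0.5288, -0.2931, 0.0408]
eef_rot: [2.519, 1.873, 0.001]
wrist_force: [-0.6, 0.7, 0.2]
gripper_width: 0.0515
grip_force: 0.0
```

Call:
{"name": "move_arm", "arguments": {
  "plan": [0,0,0.012,0,0,0,0,0]
}}

```text
time: 3.45
position: [0.5283, -0.2925, 0.0375]
eef_rot: [2.52, 1.875, 0.0]
wrist_force: [-0.2, 0.2, -0.5]
gripper_width: 0.0509
grip_force: 0.0
```

Call:
{"name": "move_arm", "arguments": {
  "plan": [0,0,0,0,0,0,0,0,0,0,0,0,0,0,0,0],
  "gripper": 0,
  "force": 70
}}

```text
time: 3.95
position: [0.5281, -0.2924, 0.0371]
eef_rot: [2.52, 1.875, -0.0]
wrist_force: [-0.7, 0.7, 3.6]
gripper_width: 0.0135
grip_force: 68.2
```

Call:
{"name": "move_arm", "arguments": {
  "plan": [0,0,-0.28,0,0,0,-0.28,0,0.28,-0.054,0,0,0.28,-0.054,0,0,0.28,-0.054,0,0,0.28,-0.054,0,0,0.28,-0.054,0,0,0,0,0,-0.055,0,0,0,-0.055,0,0,0,0,0,0,0,0]
}}

```text
time: 5.32
position: [0.5566, -0.0089, 0.1487]
eef_rot: [-2.165, -2.276, 0.0]
wrist_force: [0.4, -0.9, -1.3]
gripper_width: 0.0134
grip_force: 68.5
```

```bash
python3 - <<'E'
from h import *
o,M,a=pose();print(o["time"],o["position"].round(4),a,M[:,2].round(4),o["gripper_width"],o["wrist_force"].round(2))
im,p=cloud("wrist");np.savez("w1.npz",im=im,p=p)
d=np.hypot(p[...,0]-.558,p[...,1]-.066)
z=p[...,2]
for n,m in(("drive",(d<.02)&(z>.06)&(z<.09)),("washer",(d<.025)&(z>.0445)&(z<.056)),("housing",(d<.05)&(z>.038)&(z<.0445)),("hous all",(d<.042)&(z>.038))):
    if m.sum()>4: rect(p[m],n)
m=(d<.02)&(z>.06); t=np.median(z[m]);m&=abs(z-t)<.002;rect(p[m],"top")
m=(z>.012)&(z<.1)&(abs(p[...,0]-.558)<.08)&(p[...,1]>0)&(p[...,1]<.25);rect(p[m],"vise")
v,u=np.where((d<.02)&(z>.06));v,u=int(v.mean()),int(u.mean());print(u,v)
a=cv2.resize(im[max(v-50,0):v+50,max(u-50,0):u+50],(500,500),interpolation=2)
cv2.imwrite("pics/e.png",cv2.cvtColor(a,4));
cv2.imwrite("pics/f.png",cv2.cvtColor(im,4))
E
```

```text
5.325 [ 0.5566 -0.0089  0.1487] 92.86408579684996 [-4.e-04  1.e-04 -1.e+00] 0.013375313604398068 [ 0.44 -0.89 -1.27]
drive 463 [559.5  67.3] [15.  17.1] 86.6 z [0.0669 0.0722 0.0743]
washer 1779 [560.6  67.2] [41.6 41.5] 1.0 z [0.0476 0.0489 0.0504]
housing 2469 [560.6  67.3] [56.1 56.1] 3.8 z [0.0399 0.0423 0.0439]
hous all 4713 [560.6  67.3] [56.1 56.1] 3.8 z [0.0404 0.0436 0.0733]
top 311 [560.6  67.3] [14.7 14.8] 85.4 z [0.0703 0.0727 0.074 ]
vise 13846 [558.9  92.7] [ 90.3 115. ] 3.9 z [0.0149 0.019  0.0708]
263 99
```

View pics/e.png

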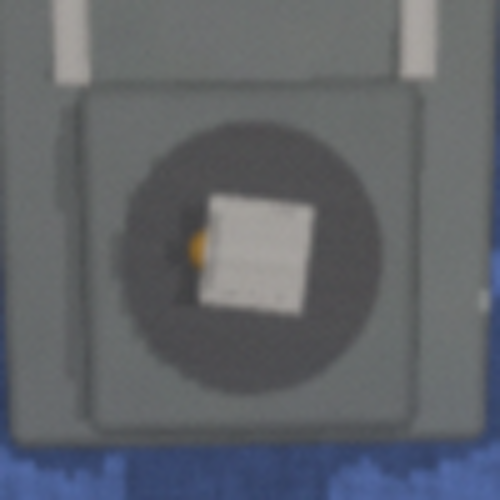

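View pics/f.png

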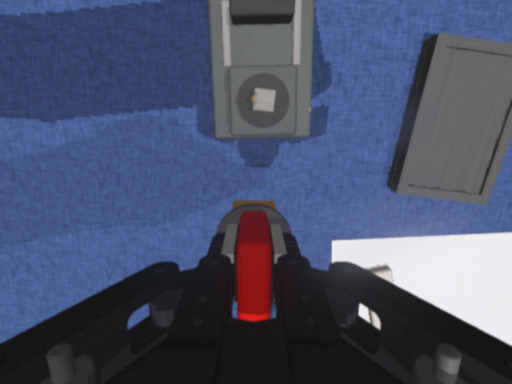

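The drive top is at about (263,99) in the wrist image, i.e. (0.5606, 0.0673, 0.0727). The washer is at 0.049, and the drive is rotated about 7° clockwise to the vise with the ball on its left. The key is upright in the fingers. I'll align at about 86°, move over and descend to just above.

Call:
{"name": "move_arm", "arguments": {
  "plan": [0,0,0,0.038,0.19,-0.003,0,0,0.19,-0.003,0,0,0,0,0.07,0,0,0,0.07,0,0,0,0,0,0,0,0,0]
}}

```text
time: 6.25
position: [0.5606, 0.0663, 0.1208]
eef_rot: [2.294, 2.146, -0.0]
wrist_force: [-0.1, -0.1, -1.0]
gripper_width: 0.0132
grip_force: 68.5
```

```bash
python3 - <<'E'
from h import *
o,M,a=pose();print(o["time"],o["position"].round(4),a,o["wrist_force"].round(2))
d=np.array([.5606,.0673,0])-o["position"];print((M.T@d*1000).round(2))
E
```

```text
6.25 [0.5606 0.0663 0.1208] 86.17091093079883 [-0.1  -0.1  -1.03]
[ 9.9000e-01 -6.0000e-02  1.2084e+02]
```

Call:
{"name": "move_arm", "arguments": {
  "plan": [0.005,0,0.015,0,0,0,0.015,0,0,0,0.01,0,0,0,0.01,0,0,0,0.01,0,0,0,0.01,0,0,0,0,0]
}}

```text
time: 7.12
position: [0.5604, 0.0683, 0.1067]
eef_rot: [-2.292, -2.148, 0.0]
wrist_force: [-0.3, 0.6, -1.4]
gripper_width: 0.013
grip_force: 68.5
```

Call:
{"name": "move_arm", "arguments": {
  "plan": [0,0,0.01,0,0,0,0.01,0,0,0,0,0]
}}

```text
time: 7.5
position: [0.5604, 0.0682, 0.1027]
eef_rot: [-2.292, -2.148, 0.001]
wrist_force: [-0.3, -0.5, -0.9]
gripper_width: 0.0134
grip_force: 68.5
```

Call:
{"name": "move_arm", "arguments": {
  "plan": [0,0,0.007,0,0,0,0.007,0,0,0,0,0]
}}

```text
time: 7.88
position: [0.5599, 0.0684, 0.0998]
eef_rot: [-2.292, -2.148, 0.002]
wrist_force: [-2.4, 0.7, -0.3]
gripper_width: 0.0131
grip_force: 68.9
```

Call:
{"name": "move_arm", "arguments": {
  "plan": [0,0,0.005,0,0,0,0.005,0,0,0,0,0]
}}

```text
time: 8.25
position: [0.5599, 0.0683, 0.0976]
eef_rot: [-2.292, -2.148, 0.002]
wrist_force: [-3.7, 0.3, -2.7]
gripper_width: 0.013
grip_force: 68.6
```

Call:
{"name": "move_arm", "arguments": {
  "plan": [0,0,0.008,0,0,0,0.008,0,0,0,0.008,0,0,0,0,0]
}}

```text
time: 8.75
position: [0.56, 0.0682, 0.0928]
eef_rot: [-2.292, -2.148, 0.001]
wrist_force: [-4.5, 0.5, -4.4]
gripper_width: 0.0131
grip_force: 68.6
```

Call:
{"name": "move_arm", "arguments": {
  "plan": [0,0,0.008,0,0,0,0.008,0,0,0,0,0]
}}

```text
time: 9.12
position: [0.5601, 0.0683, 0.0897]
eef_rot: [-2.292, -2.148, 0.001]
wrist_force: [-3.6, 0.9, -2.3]
gripper_width: 0.0131
grip_force: 68.6
```

Call:
{"name": "move_arm", "arguments": {
  "plan": [0,0,0.006,0,0,0,0.006,0,0,0,0,0]
}}

```text
time: 9.5
position: [0.5605, 0.0682, 0.0873]
eef_rot: [-2.292, -2.148, 0.0]
wrist_force: [-3.0, 0.6, -5.8]
gripper_width: 0.0132
grip_force: 68.1
```

Call:
{"name": "move_arm", "arguments": {
  "plan": [0,0,0.005,0,0,0,0,0]
}}

```text
time: 9.75
position: [0.561, 0.0682, 0.0866]
eef_rot: [2.292, 2.148, 0.001]
wrist_force: [-1.6, 0.3, -5.5]
gripper_width: 0.0132
grip_force: 68.1
```

Call:
{"name": "move_arm", "arguments": {
  "plan": [0,0,0.004,0,0,0,0,0]
}}

```text
time: 10.0
position: [0.5611, 0.0683, 0.0861]
eef_rot: [2.292, 2.147, 0.002]
wrist_force: [-0.6, 0.7, -4.5]
gripper_width: 0.0134
grip_force: 68.3
```

Call:
{"name": "move_arm", "arguments": {
  "plan": [0,0,0.005,0,0,0,0,0]
}}

```text
time: 10.25
position: [0.5612, 0.0684, 0.0853]
eef_rot: [2.292, 2.147, 0.002]
wrist_force: [0.4, -0.4, -1.4]
gripper_width: 0.0129
grip_force: 68.7
```

Call:
{"name": "move_arm", "arguments": {
  "plan": [0,0,0.004,0,0,0,0,0]
}}

```text
time: 10.5
position: [0.5613, 0.0684, 0.085]
eef_rot: [2.292, 2.147, 0.002]
wrist_force: [-1.0, -0.7, 4.8]
gripper_width: 0.0133
grip_force: 69.7
```

Call:
{"name": "move_arm", "arguments": {
  "plan": [0,0,0.005,0,0,0,0,0]
}}

```text
time: 10.75
position: [0.5614, 0.0685, 0.0849]
eef_rot: [2.291, 2.147, 0.002]
wrist_force: [-4.2, -1.1, 14.1]
gripper_width: 0.0135
grip_force: 71.0
```

Call:
{"name": "move_arm", "arguments": {
  "plan": [0,0,0.003,0,0,0,0,0]
}}

```text
time: 11.0
position: [0.5614, 0.0685, 0.0849]
eef_rot: [2.291, 2.147, 0.002]
wrist_force: [-6.0, -1.4, 19.3]
gripper_width: 0.0132
grip_force: 71.8
```

Call:
{"name": "move_arm", "arguments": {
  "plan": [0,0,-0.006,0,0,0,0,0.04,0,0,0,0.04,0,0,0,0]
}}

```text
time: 11.5
position: [0.5611, 0.0681, 0.085]
eef_rot: [2.544, 1.84, 0.001]
wrist_force: [-3.4, -1.2, 9.7]
gripper_width: 0.0133
grip_force: 70.3
```

Call:
{"name": "move_arm", "arguments": {
  "plan": [0,0,0,0.043,0,0,0,0.043,0,0,0,0.043,0,0,0,0.043,0,0,0,0.043,0,0,0,0.043,0,0,0,0.043,0,0,0,0.043,0,0,0,0]
}}

```text
time: 12.62
position: [0.5621, 0.0669, 0.085]
eef_rot: [3.128, 0.268, 0.005]
wrist_force: [0.8, -4.8, 6.3]
gripper_width: 0.013
grip_force: 69.9
```

```bash
python3 - <<'E'
from h import *
o,M,a=pose();print(o["time"],o["position"].round(4),a,o["wrist_force"].round(2),o["torque"].round(2),o["joints"].round(2))
E
```

```text
12.625 [0.5621 0.0669 0.085 ] 9.800008261767696 [ 0.83 -4.77  6.31] [-1.23 -0.13  0.02] [-0.08  0.49 -0.17  1.88  0.11  0.79 -1.71]
```

Call:
{"name": "move_arm", "arguments": {
  "plan": [0,0,-0.004,0,0,0,0,0]
}}

```text
time: 12.88
position: [0.562, 0.0669, 0.0851]
eef_rot: [3.128, 0.271, 0.004]
wrist_force: [2.5, -5.4, 1.5]
gripper_width: 0.0134
grip_force: 68.9
```

Call:
{"name": "move_arm", "arguments": {
  "plan": [0,0,0,0,0,0,0,0,0,0,0,0,0,0,0,0],
  "gripper": 55
}}

```text
time: 13.38
position: [0.5604, 0.0686, 0.0844]
eef_rot: [-3.13, -0.273, 0.0]
wrist_force: [-0.7, -0.4, 0.3]
gripper_width: 0.0471
grip_force: 0.0
```

Call:
{"name": "move_arm", "arguments": {
  "plan": [0,0,-0.05,0,0,0,-0.1,0,0,0,-0.2,0,0,0,-0.25,0,-0.2,0,0,0,-0.2,0,0,0,0,0,0,0]
}}

```text
time: 14.25
position: [0.4796, 0.0539, 0.2054]
eef_rot: [3.129, 0.272, 0.0]
wrist_force: [0.2, 0.1, 0.4]
gripper_width: 0.047
grip_force: 0.0
```

```bash
python3 - <<'E'
from h import *
o,M,a=pose();print(o["time"],o["position"].round(4),a,o["gripper_width"])
im,p=cloud("wrist");ims,ps=cloud("side");z=p[...,2];d=np.hypot(p[...,0]-.561,p[...,1]-.068)
c=im.astype(int);m=(c[...,0]>110)&(c[...,1]<70)&(c[...,2]<70)&(d<.05)&(z>.1)
rect(p[m],"red"); t=np.median(z[m]);rect(p[m&(abs(z-t)<.003)],"wingtop")
m=(d<.024)&(z>.075)&(z<.09);rect(p[m],"collar")
u,v=int(395*.64),int(365*.64)
cv2.imwrite("pics/g.png",cv2.cvtColor(np.hstack([cv2.resize(im,(400,400)),cv2.resize(ims[v-60:v+60,u-60:u+60],(400,400),interpolation=2)]),4))
E
```

```text
14.25 [0.4796 0.0539 0.2054] 9.940051408117593 0.04702851473153173
red 199 [562.4  67.9] [35.2 12.6] 10.3 z [0.1243 0.126  0.1277]
wingtop 199 [562.4  67.9] [35.2 12.6] 10.3 z [0.1243 0.126  0.1277]
collar 1012 [561.9  67.5] [39.7 41. ] 11.0 z [0.0833 0.0847 0.0861]
```

View pics/g.png

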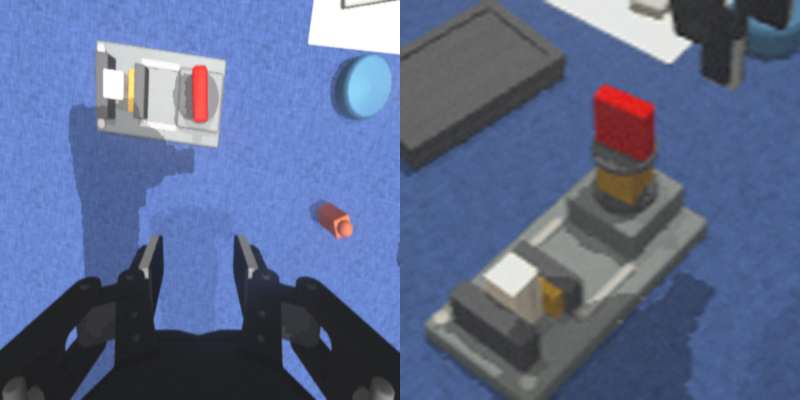

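The key is seated: its wing top is at 0.126, so the foot is at 0.048 on the washer. The wing has turned about 76° to 10°, the pad is against the seal, and the gripper is clear. Handing in.

```bash
python3 -c "
from cell import *
print(sign_off())"
```

```text
the job is handed in; nothing more can be done
None
```

The wing key is fully home on the washer, pressed with about 19 N at most in the readings. I turned it about 76° clockwise, so the jaw is up against the seal blank, then let go and handed the job in at about 14 s. I judged the ball's click from the forces and the key's height; I could not read it directly.

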